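# Free the jammed tube from the slanted warmer and close it

### The job

The steel tube has jammed in the slanted warmer under its two clamp shoes. Hold it by the cap and rock it from side to side until both shoes are pushed clear of its collar, then pull it out along its slant and lower it foot first, without dropping it, into the open steel beaker, leaving the beaker standing. Finally press the warmer's hood down until it is fully shut, and leave the other things on the bench undisturbed.

Things in the scene. Friction and masses are not known exactly. Their poses are not given: they have to be found in the camera images.
- warmer: the tube warmer, fixed to the bench: foot 190 x 130 mm, 30 mm high, under a slanted aluminium block (the cradle). Origin on the table under the middle of the foot; -x side faces roughly the robot. The block's slot holds the tube within 0.5 mm in cradle x but is open to both sides in y above z = 8 mm: the tube can rock in y about its round foot by 12 deg each way.
- cradle: the warmer's slanted block. Origin: centre of its slot's floor, where the tube's foot rests, 60 mm straight above the warmer's origin. z: axis of the well, leaning 35 deg from vertical towards the robot side; the tube is pulled out along +z. y: side to side, as the tube rocks and the shoes slide. x: away from the robot, up the slope. 100 mm wide; deck at z = 40 mm, x = -50 to 90 mm.
- shoe_left (a joint): outward slide (m, 0 to 0.012) of the shoe on the cradle's +y side: dark steel plate 30 x 30 x 7.5 mm, 50.5 to 58 mm above the slot floor. At 0 its inner face is 11 mm from the well axis, over the collar, so a straight pull is blocked; it clears the collar from 0.005. The tube's neck, rocked against it, pushes it out (about 5 N; 10 deg gives 7 mm) and it stays there, no spring.
- shoe_right (a joint): the same for the shoe on the cradle's -y side.
- hood (a joint): opening (rad) of the hood, 0 shut to 1.6 (stop): clear plate 120 x 110 x 5 mm, grey edges, stiff hinge that stays where left (0.14 N m). Hinge line along cradle y at x = 80, z = 66 mm; shut, it lies parallel to the deck to x = -40 mm, outer face at z = 68.5 mm. Open, it stands square to the deck behind the tube, leaning to the robot; press its outer face near the free edge to swing it down.
- hood_edge (a point): point in the middle of the hood's outer face, 5 mm in from its free edge (115 mm from the hinge line). Its frame is the hood's: x runs from the free edge to the hinge, y along the hinge, z out of the outer face.
- tube: the jammed steel sample tube, 112 mm long, 80 g, round. Origin: bottom of its round foot (radius 10 mm); z along its axis to the cap. Steel body and neck 20 mm across, a collar 30 mm across and 4 mm thick (44 to 48 mm up), and a grey plastic cap 24 mm across from 70 to 112 mm up.
- tube_cap (a point): point on the tube's axis inside the cap, 95 mm above the foot: a good height to hold it; axes as the tube's.
- beaker: plain open steel beaker, 62 mm across outside, 56 mm inside, 62 mm tall, floor 5 mm thick, 350 g, loose on the table. Origin: centre of its underside; z up.
- canister: bystander, not to be disturbed: closed steel canister, 68 mm across, 77 mm tall with a small knob on its lid. Origin: centre of its underside.
- dishes: bystander, not to be disturbed: stack of two flat round dishes, 90 mm across, 29 mm tall. Origin: centre of its underside.
- tipbox: bystander, not to be disturbed: closed pipette-tip box 122 x 82 x 60 mm. Origin: centre of its underside.
- flask: bystander, not to be disturbed: clear flat culture flask lying down, about 160 x 70 x 30 mm with a screw cap towards its -x. Origin: centre of its underside.
- marker: bystander, not to be disturbed: marker pen lying along its x, 120 mm long, 15 mm thick. Origin: centre of its underside.

How it is judged:
On the way, in this order (a step that is already met when the one before it is completed fails the run):
1. the held tube is rocked to one side (its cap 8 mm or more off the well axis) ((y of tube_cap in the frame of cradle above 0.008 m or y of tube_cap in the frame of cradle below -0.008 m) and contact force between the fingers and tube above 0.5 N), for 0.05 s.
2. both shoes are pushed clear of the collar (5 mm or more) while the tube is still in its well (foot within 12 mm of the slot floor) (value of joint each of shoe_left, shoe_right above 0.005 m and z of tube in the frame of cradle below 0.012 m), for 0.1 s.
3. the tube, still held, is lowered into the beaker until its foot is within 13 mm of the beaker's floor (horizontal distance between tube and beaker below 0.027 m and z of tube in the frame of beaker below 0.018 m and contact force between the fingers and tube above 0.5 N), for 0.1 s.
At the end, for the whole second after the job is handed in: the tube stands foot down in the beaker (foot within 27 mm of its centre line and 13 mm of its floor, leaning under 0.8 rad), the beaker upright on the table, both at rest, and the hood shut to within 0.05 rad (horizontal distance between tube and beaker below 0.027 m and z of tube in the frame of beaker below 0.018 m and angle between tube's own z axis and vertical below 0.8 rad and angle between beaker's own z axis and vertical below 0.1 rad and height (world z) of beaker below 0.01 m and linear speed of each of tube, beaker below 0.02 m/s and value of joint hood below 0.05 rad); the robot touches nothing.
It fails at once if a bystander is shifted by more than 40 mm (distance of any of canister, dishes, tipbox, flask, marker from where it was at the start of the episode above 0.04 m).
It also fails if it takes over 72 s, if anything falls off the work surface, if the arm or the gripper's body presses on something with over 40 N, if the wrist force passes 120 N, or if a joint passes its speed limit or range.

### The arm

A 6-joint arm with a two-finger parallel gripper is mounted at the origin on the work surface. World frame = base frame: x ahead of the robot, y to its left, z up, the work surface at z = 0. Lengths are in m, angles in rad, forces in N, time in s.
With the tool pointing down it reaches from about 0.35 to 0.85 m from the base axis. Payload 8.1 kg.
Tool frame: the origin (TCP) lies on the mounting face of the last link; the fingertips stand 186 mm ahead of it and the grasp point (between the pads) lies 167 mm ahead of it; z points along the fingers, y is the direction in which the jaws open and shut (so a half turn about z gives the same grasp; the last joint's range is limited). The gripper opens to 93 mm and grips with 3 to 60 N. Pads are 15 mm wide; open, the fingers measure 128 mm over their backs; the gripper's body (75 mm by 188 mm) begins 65 mm behind the grasp point.
Start: joints at [-1.346, 0.13, 1.488, -0, 1.523, -0.085], TCP at [0.183, -0.571, 0.405] pointing down, gripper open.
Joint ranges: [-2.96, 2.96], [-0.89, 2.26], [0.02, 2.5], [-1.34, 4.48], [0, 2.73], [-2.66, 2.66]. Speed limits (rad/s): [2.39, 2.39, 2.79, 3.14, 3.14, 3.14].

### API

Orientations are given as a unit quaternion [w, x, y, z].
In Python, from workcell import bot gives the robot as it stands.
- The arm moves only by the shell command python3 -m handwheel 'ROWS' [OPENING]. ROWS is JSON, one flat list of numbers, 6 for each row, row after row: the shift along the tool's x, y, z in cm, then the turn, a rotation vector about the tool's x, y, z in rad. A call has 1 to 10 rows; each row shifts and turns the commanded pose from where the row before left it, along the tool's axes as they then stand; what a row does not reach is not made up. A row lasts 1/12 s, in which the tool goes at most 41.7 mm and 7.16 degrees, less where a joint would pass 70% of its speed; a pose out of reach is approached as far as the arm can. A call is refused whole if a number of a shift passes 4.17 or a number of a turn 0.125, either way. A call with a gripper value outside its range is refused whole. OPENING is the closure, from 0 (fully open) to 1 (shut), set as the call begins (- or left out, the last holds). The fingers move at their own pace and stop on an object; the grip force is fixed at half the most. Time passes only in rows, so rows that do not move let the fingers close. It gives the time, the measured TCP pose, the force and the opening at its end, in the units of the state.
- bot.get_obs(): the state, without advancing time (a new reading comes with each control period).
- bot.grab_frame(name): name is "scene" or "top" or "wrist"; returns (picture, depth): 384x512x3 uint8, red, green, blue; 384x512 float32, m along the optical axis (not along the pixel's ray), 0 where there is no reading.
- bot.calibration(name): a dict with "mtx" (3x3 intrinsics, pixels), "R" (3x3) and "t" (3): a world point X has camera coordinates R X + t; the wrist camera has in their place "hand_eye" (4x4, takes a point from camera to tool coordinates, whose origin is the TCP and whose axes are the flange's). Camera axes: x right, y down, z forward; pixel columns grow to the right and rows downward; lengths in m; the calibration is good to about 2 mm. A picture is of the moment at which its call begins: read the wrist's pose just before it. calibration takes no time and is no camera call.
- bot.hand_in(): hands the job in, once; it reports no verdict.
The state is a dict: "t": time; "joint_pos": joint angles; "joint_velocities": joint speeds; "effort": joint torques, N m; "position": TCP position; "orientation": TCP orientation; "contact_force": force on the tool from outside, world axes, zero at the start; "ft_torque": the same for the moment, N m; "finger_gap": opening from 0.0 (shut) to 1.0 (fully open).
Only numpy, scipy, OpenCV 4.12 (cv2) and the standard library are available. Lean on these libraries where they do the work, as an engineer would, in place of code of your own. Each camera call takes 0.05 s, during which the arm holds its last target.

## Working session

There is one attempt and no reset: what is moved stays moved. The work goes in short steps, Python scripts to look and compute and a shell command to move; the robot and the scene stay as the last step left them, time stands still between calls to the robot, and variables do not carry over. Pictures are saved under pics/ and viewed, and the job is handed in when it is done.

```bash
ls; mkdir -p pics; python3 - <<'E'
from workcell import bot
import cv2
print(bot.get_obs())
for n in ["scene","top","wrist"]:
    p,d=bot.grab_frame(n)
    cv2.imwrite(f"pics/{n}0.png",p[:,:,::-1])
    import numpy as np
    np.save(f"pics/{n}0_d.npy",d); np.save(f"pics/{n}0_p.npy",p)
    print(n,bot.calibration(n))
E
```

```text
pics
{'t': 0.0, 'joint_pos': array([-1.34641635e+00,  1.31138033e-01,  1.48925780e+00,  9.66844324e-07,
        1.52298874e+00, -8.54232452e-02]), 'joint_velocities': array([ 0.0012903 , -0.00033051,  0.00161199,  0.000121  ,  0.00092236,
       -0.00065222]), 'effort': array([ 7.86530236e-04, -5.59852159e+01, -4.91748583e+01,  7.65565876e-02,
        3.52286675e-02, -1.46019029e-04]), 'position': array([ 0.18288094, -0.57121459,  0.40371276]), 'orientation': array([-8.93827466e-04,  9.88026322e-01,  1.54282804e-01, -6.17177746e-05]), 'contact_force': array([-0.13536835, -0.03219788,  0.71270398]), 'ft_torque': array([ 0.02765977, -0.02164214, -0.06623132]), 'finger_gap': 0.9987571755826634}
scene {'mtx': array([[395.41155846,   0.        , 254.35610248],
       [  0.        , 395.41155846, 186.13091701],
       [  0.        ,   0.        ,   1.        ]]), 'R': array([[ 0.28000092,  0.95994014,  0.01069669],
       [ 0.67161511, -0.18791465, -0.71667373],
       [-0.68595382,  0.20785336, -0.69732657]]), 't': array([-0.15931567, -0.26301997,  1.41658193])}
top {'mtx': array([[425.30
[... 167 characters left out ...]
-0.99959611, -0.00148004],
       [-0.98419131, -0.02768352, -0.17493164],
       [ 0.17482002,  0.00642118, -0.98457947]]), 't': array([-0.00981875,  0.52293941,  1.07247348])}
wrist {'mtx': array([[302.28235348,   0.        , 255.85316741],
       [  0.        , 302.28235348, 193.19976485],
       [  0.        ,   0.        ,   1.        ]]), 'hand_eye': array([[-7.88999271e-04, -9.56402560e-01, -2.92050543e-01,
         8.23544336e-02],
       [ 9.99999388e-01, -5.27984570e-04, -9.72547388e-04,
         8.93784898e-04],
       [ 7.75948632e-04, -2.92051132e-01,  9.56402391e-01,
         2.07112425e-02],
       [ 0.00000000e+00,  0.00000000e+00,  0.00000000e+00,
         1.00000000e+00]])}
```

View pics/scene0.png

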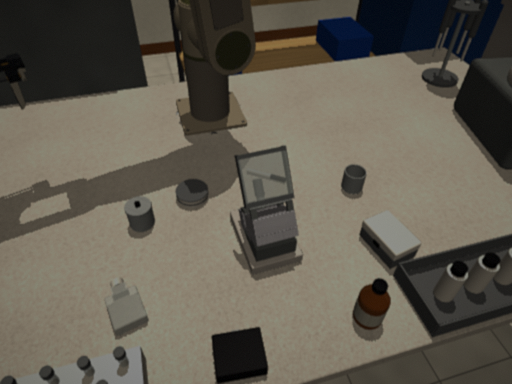

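View pics/top0.png

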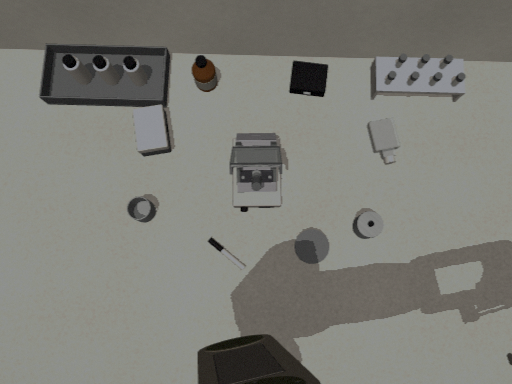

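View pics/wrist0.png

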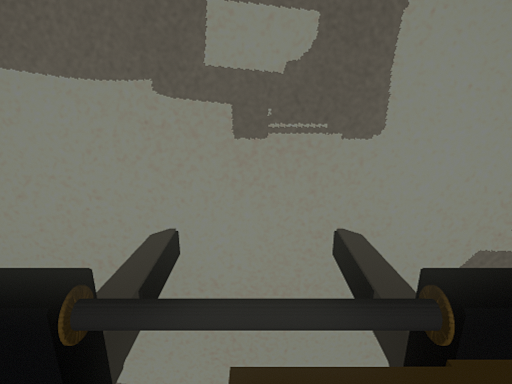

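Top view: warmer about (257,172), beaker (142,209), marker (228,252), dishes (312,246), canister (370,224), tip box (152,130) and flask (385,138). I'll zoom in and measure.

```bash
cat > h.py <<'E'
import numpy as np, cv2
from workcell import bot
from scipy.spatial.transform import Rotation as Ro
def cam(n):
    c=bot.calibration(n); return c
def cloud(n,d):
    c=cam(n);K=c["mtx"];v,u=np.mgrid[0:384,0:512]
    P=np.stack([(u-K[0,2])/K[0,0]*d,(v-K[1,2])/K[1,1]*d,d],-1)
    return (P-c["t"])@c["R"]
def pix(n,X):
    c=cam(n);q=c["R"]@np.asarray(X)+c["t"];q=c["mtx"]@q;return q[:2]/q[2]
def ray_plane(n,u,v,z):
    c=cam(n);r=c["R"].T@np.linalg.inv(c["mtx"])@np.array([u,v,1]);o=-c["R"].T@c["t"]
    return o+r*(z-o[2])/r[2]
E
python3 - <<'E'
from h import *
p=np.load("pics/top0_p.npy");d=np.load("pics/top0_d.npy");X=cloud("top",d)
def crop(p,u0,v0,u1,v1,s,f):
    cv2.imwrite(f,cv2.resize(p[v0:v1,u0:u1,::-1],None,fx=s,fy=s,interpolation=cv2.INTER_CUBIC))
crop(p,215,120,300,225,5.7,"pics/topw.png")
s=np.load("pics/scene0_p.npy");crop(s,215,130,315,280,4,"pics/scw.png")
print("table z",np.median(X[300:380,20:150,2]), (d==0).mean())
# depth along rows at col 257
for v in range(128,212,3): print(v,[tuple(np.round(X[v,u]*1000).astype(int)) for u in (240,257,275)])
E
```

```text
table z 0.001455497585299171 0.003941853841145833
128 [(np.int64(721), np.int64(67), np.int64(6)), (np.int64(724), np.int64(19), np.int64(2)), (np.int64(724), np.int64(-32), np.int64(6))]
131 [(np.int64(713), np.int64(66), np.int64(3)), (np.int64(715), np.int64(19), np.int64(1)), (np.int64(718), np.int64(-32), np.int64(-2))]
134 [(np.int64(671), np.int64(60), np.int64(104)), (np.int64(672), np.int64(17), np.int64(105)), (np.int64(707), np.int64(-32), np.int64(4))]
137 [(np.int64(656), np.int64(58), np.int64(125)), (np.int64(657), np.int64(16), np.int64(127)), (np.int64(327), np.int64(-2), np.int64(1147))]
140 [(np.int64(643), np.int64(57), np.int64(142)), (np.int64(644), np.int64(15), np.int64(144)), (np.int64(645), np.int64(-29), np.int64(145))]
143 [(np.int64(632), np.int64(56), np.int64(154)), (np.int64(637), np.int64(15), np.int64(142)), (np.int64(634), np.int64(-29), np.int64(156))]
146 [(np.int64(622), np.int64(55), np.int64(163)), (np.int64(623), np.int64(15), np.int64(164)), (np.int64(624), np.int64(-29), np.int64(165))]
149 [(np.int64(610), np.int64(54), np.int64(176)), (np.
[... 2238 characters left out ...]
7 [(np.int64(520), np.int64(58), np.int64(31)), (np.int64(521), np.int64(13), np.int64(32)), (np.int64(524), np.int64(-35), np.int64(28))]
200 [(np.int64(512), np.int64(58), np.int64(31)), (np.int64(514), np.int64(12), np.int64(31)), (np.int64(515), np.int64(-36), np.int64(28))]
203 [(np.int64(504), np.int64(57), np.int64(30)), (np.int64(505), np.int64(12), np.int64(31)), (np.int64(506), np.int64(-35), np.int64(35))]
206 [(np.int64(497), np.int64(57), np.int64(24)), (np.int64(499), np.int64(12), np.int64(19)), (np.int64(501), np.int64(-36), np.int64(18))]
209 [(np.int64(490), np.int64(57), np.int64(21)), (np.int64(494), np.int64(12), np.int64(0)), (np.int64(495), np.int64(-37), np.int64(3))]
```

View pics/topw.png

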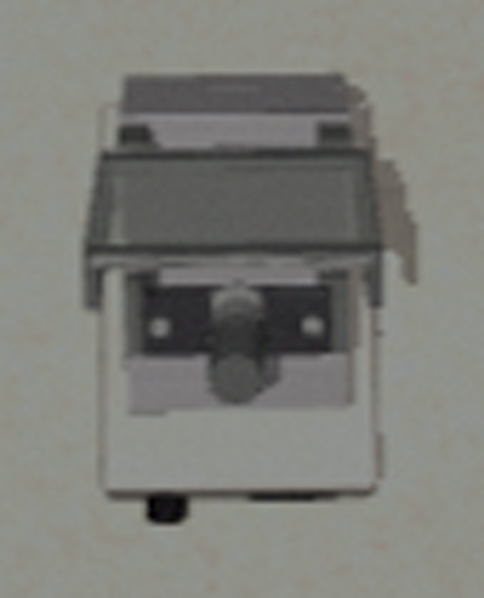

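View pics/scw.png

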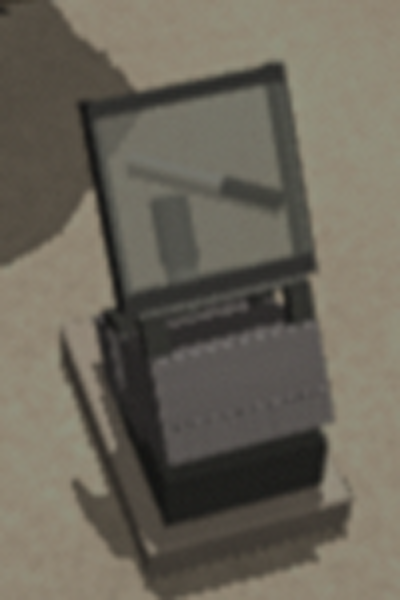

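```bash
python3 - <<'E'
from h import *
p=np.load("pics/top0_p.npy");d=np.load("pics/top0_d.npy");X=cloud("top",d)
def plane(P):
    P=P.reshape(-1,3)
    for _ in range(4):
        c=P.mean(0);n=np.linalg.svd(P-c)[2][2];n*=np.sign(n[2]);r=(P-c)@n
        P=P[abs(r)<2.5*r.std()+1e-4]
    return c,n,r.std(),len(P)
# hood
H=X[149:162,236:279]; c,n,s,k=plane(H); print("hood",c,n,s,k,"yaw",np.arctan2(n[1],n[0]),"tilt",np.degrees(np.arcsin(n[2])))
# foot top pts
F=X[193:206,236:278].reshape(-1,3);F=F[abs(F[:,2]-.03)<.006];print("foot z",np.median(F[:,2]))
# foot corners from bright mask
hsv=cv2.cvtColor(p,cv2.COLOR_RGB2GRAY)
m=((abs(X[...,2]-.03)<.008)).astype(np.uint8); m[:, :225]=0;m[:,290:]=0;m[:125]=0;m[215:]=0
v,u=np.where(m[:200]); 
for r in range(190,208,2):
    uu=np.where(m[r])[0]; print(r,uu.min() if len(uu) else None,uu.max() if len(uu) else None,end=';')
print()
for uu in range(235,282,4):
    vv=np.where(m[:,uu])[0]; print(uu,vv.max() if len(vv) else None,end=';')
print()
# cap top
C=X[180:195,245:270].reshape(-1,3); C=C[C[:,2]>.13]; print("cap",C.mean(0),len(C),C.min(0),C.max(0))
# beaker
B=X[190:230,120:165].reshape(-1,3); R=B[(B[:,2]>.052)]; print("beaker rim",len(R),R.min(0),R.max(0), R[:,2].mean(),(R.max(0)+R.min(0))/2)
for nm,(a,b,c2,d2) in dict(can=(200,245,350,390),dish=(225,268,290,335),tip=(100,160,130,175),flask=(110,165,365,400),marker=(230,275,200,250)).items():
    Q=X[a:b,c2:d2].reshape(-1,3);Q=Q[Q[:,2]>.012];print(nm,Q.min(0).round(3),Q.max(0).round(3))
crop=cv2.resize(p[180:240,110:175,::-1],None,fx=8,fy=8,interpolation=cv2.INTER_CUBIC);cv2.imwrite("pics/bk.png",crop)
E
```

```text
hood [0.58674071 0.01311434 0.21369499] [0.81318366 0.03267703 0.58108911] 0.0005647927507637374 553 yaw 0.04016245931651861 tilt 35.527181073013104
foot z 0.031142399932503693
190 232 280;192 232 280;194 232 280;196 232 280;198 232 280;200 232 280;202 232 280;204 232 280;206 234 273;
235 206;239 206;243 210;247 206;251 206;255 206;259 206;263 206;267 206;271 206;275 205;279 205;
cap [0.53099384 0.01524054 0.14925114] 100 [0.51839019 0.00462638 0.13005443] [0.54679614 0.02711566 0.15760801]
beaker rim 146 [ 0.32746125 -0.00222453  0.05249451] [0.51046733 0.34903312 1.14739949] 0.12813087532538328 [0.41896429 0.1734043  0.599947  ]
can [ 0.327 -0.309  0.012] [ 0.487 -0.002  1.147]
dish [ 0.327 -0.177  0.013] [ 0.441 -0.002  1.147]
tip [ 0.327 -0.002  0.012] [0.792 0.377 1.147]
flask [ 0.327 -0.37   0.012] [ 0.754 -0.002  1.147]
marker [ 0.327 -0.002  0.012] [0.41  0.14  1.147]
```

View pics/bk.png

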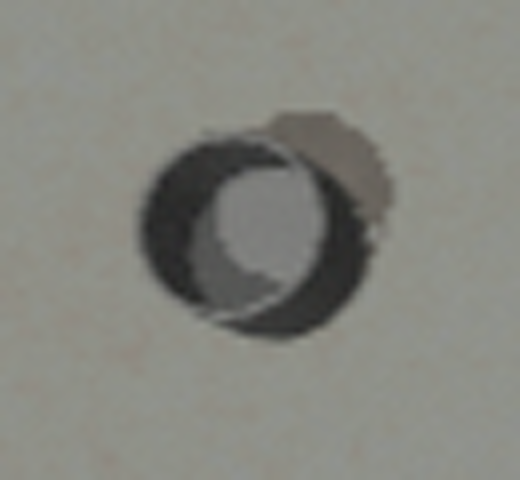

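Beaker rim ellipse is centred near pixel (139.1,208.6) in the top view, and the cap's top face near (257.1,186.3).

```bash
python3 - <<'E'
from h import *
print("beaker",ray_plane("top",139.1,208.6,.062))
print("captop",ray_plane("top",257.1,186.3,.150))
print("foot front L,R",ray_plane("top",215+105/5.7,120+490/5.7,.03),ray_plane("top",215+375/5.7,120+490/5.7,.03))
print(ray_plane("top",215+108/5.7,120+420/5.7,.03),ray_plane("top",215+377/5.7,120+420/5.7,.03))
yaw=.038;cs=np.cos(yaw);sn=np.sin(yaw);h=np.array([cs,sn,0]);z=np.array([0,0,1])
t=np.radians(35)
cz=-h*np.sin(t)+z*np.cos(t);cx=h*np.cos(t)+z*np.sin(t);cy=np.cross(cz,cx)
cap=ray_plane("top",257.1,186.3,.06+.112*cz[2])
foot=cap-.112*cz
print("foot",foot,"scene reproj cap top",pix("scene",cap))
tcp=foot+cz*(.095+.167); print("tcp grasp",tcp,"pre (+70mm)",tcp+cz*.07)
R=np.stack([cx,-cy,-cz],1);
o=bot.get_obs();Rc=Ro.from_quat(o["orientation"],scalar_first=True)
print("rot in tool",(Rc.inv()*Ro.from_matrix(R)).as_rotvec(), "R quat",Ro.from_matrix(R).as_quat(scalar_first=True))
print("hood corners expected top pix",[pix("top",foot+cx*x+cy*y+cz*zz) for x,y,zz in [(.0775,.06,.186),(.0775,-.06,.186)]])
E
```

```text
beaker [0.4773402  0.31534731 0.062     ]
captop [0.52690696 0.01163784 0.15      ]
foot front L,R [0.49588088 0.07462713 0.03      ] [ 0.49942428 -0.0511802   0.03      ]
[0.52906626 0.07452449 0.03      ] [ 0.53260912 -0.05146021  0.03      ]
foot [0.5907522  0.01405414 0.06      ] scene reproj cap top [254.72683926 177.69519379]
tcp grasp [0.44058366 0.00834499 0.27461784] pre (+70mm) [0.40046229 0.00681965 0.33195848]
rot in tool [-0.08437728  0.60713669  0.26282409] R quat [-0.00571307  0.95354481  0.01811953  0.30065152]
hood corners expected top pix [array([228.7526248 , 167.39595038]), array([284.50146203, 166.85451083])]
```

```bash
cat >> h.py <<'E'
def cradle(yaw=.034):
    h=np.array([np.cos(yaw),np.sin(yaw),0]);z=np.array([0,0,1.]);t=np.radians(35)
    cz=-h*np.sin(t)+z*np.cos(t);cx=h*np.cos(t)+z*np.sin(t);return cx,np.cross(cz,cx),cz
def T(R,p):
    M=np.eye(4);M[:3,:3]=R;M[:3,3]=p;return M
def cur():
    o=bot.get_obs();return T(Ro.from_quat(o["orientation"],scalar_first=True).as_matrix(),o["position"])
def plan(M,n,M0=None):
    from scipy.linalg import logm
    M0=cur() if M0 is None else M0
    L=np.real(logm(np.linalg.inv(M0)@M))/n
    tw=[*(L[:3,3]*100),L[2,1],L[0,2],L[1,0]]
    print("row x",n,np.round(tw,3).tolist())
E
python3 - <<'E'
from h import *
cx,cy,cz=cradle();R=np.stack([cx,-cy,-cz],1)
foot=np.array([.5912,.0143,.06])
plan(T(R,foot+cz*(.095+.167+.08)),20)
E
```

```text
row x 20 [1.411, -2.687, 0.746, -0.004, 0.03, 0.013]
```

```bash
python3 -m handwheel '[1.41,-2.69,0.75,-0.004,0.03,0.013, 1.41,-2.69,0.75,-0.004,0.03,0.013, 1.41,-2.69,0.75,-0.004,0.03,0.013, 1.41,-2.69,0.75,-0.004,0.03,0.013, 1.41,-2.69,0.75,-0.004,0.03,0.013, 1.41,-2.69,0.75,-0.004,0.03,0.013, 1.41,-2.69,0.75,-0.004,0.03,0.013, 1.41,-2.69,0.75,-0.004,0.03,0.013, 1.41,-2.69,0.75,-0.004,0.03,0.013, 1.41,-2.69,0.75,-0.004,0.03,0.013]' 0
python3 -m handwheel '[1.41,-2.69,0.75,-0.004,0.03,0.013, 1.41,-2.69,0.75,-0.004,0.03,0.013, 1.41,-2.69,0.75,-0.004,0.03,0.013, 1.41,-2.69,0.75,-0.004,0.03,0.013, 1.41,-2.69,0.75,-0.004,0.03,0.013, 1.41,-2.69,0.75,-0.004,0.03,0.013, 1.41,-2.69,0.75,-0.004,0.03,0.013, 1.41,-2.69,0.75,-0.004,0.03,0.013, 1.41,-2.69,0.75,-0.004,0.03,0.013]'
python3 - <<'E'
from h import *
cx,cy,cz=cradle();R=np.stack([cx,-cy,-cz],1)
foot=np.array([.5912,.0143,.06])
plan(T(R,foot+cz*(.095+.167+.08)),2)
o=bot.get_obs();print(o["joint_pos"],o["t"])
p,d=bot.grab_frame("wrist");cv2.imwrite("pics/wr1.png",p[...,::-1]);np.save("pics/wr1d.npy",d);np.save("pics/wr1M.npy",cur())
E
```

```text
t: 0.98
position: [0.2612, -0.2734, 0.3456]
orientation: [-0.004, 0.985, 0.088, 0.151]
contact_force: [0.2, -0.2, 0.2]
finger_gap: 1.003
t: 1.73
position: [0.3801, -0.0187, 0.3329]
orientation: [-0.008, 0.959, 0.027, 0.281]
contact_force: [0.7, -0.5, -0.7]
finger_gap: 1.0
row x 2 [0.875, -1.28, 0.148, -0.006, 0.02, 0.009]
[-0.27332614 -0.86041691  2.43721896  0.2054624   1.02813735  1.18387328] 1.7333
```

View pics/wr1.png

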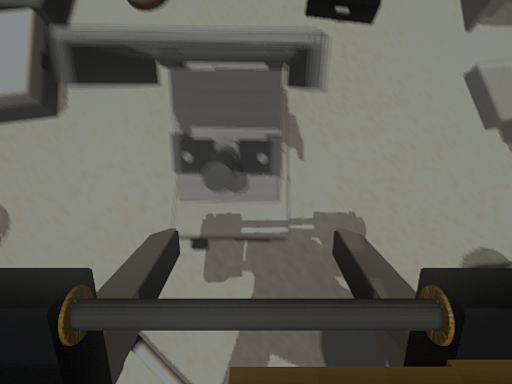

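Cap seen near (222,172) in the wrist image (slightly motion blurred). Joints 2 and 3 are near their limits, so I'll pre-align closer in.

```bash
python3 - <<'E'
from h import *
cx,cy,cz=cradle();R=np.stack([cx,-cy,-cz],1)
foot=np.array([.5912,.0143,.06])
plan(T(R,foot+cz*(.095+.167+.05)),3)
E
```

```text
row x 3 [0.552, -0.686, 1.084, -0.006, 0.012, 0.007]
```

```bash
python3 -m handwheel '[0.55,-0.69,1.08,-0.006,0.012,0.007, 0.55,-0.69,1.08,-0.006,0.012,0.007, 0.55,-0.69,1.08,-0.006,0.012,0.007, 0,0,0,0,0,0, 0,0,0,0,0,0]'
python3 - <<'E'
from h import *
cx,cy,cz=cradle();R=np.stack([cx,-cy,-cz],1)
foot=np.array([.5912,.0143,.06])
plan(T(R,foot+cz*(.095+.167+.05)),1)
o=bot.get_obs();print(o["joint_pos"],o["t"],o["contact_force"])
p,d=bot.grab_frame("wrist");cv2.imwrite("pics/wr2.png",p[...,::-1]);np.save("pics/wr2d.npy",d);np.save("pics/wr2M.npy",cur())
E
```

```text
t: 2.2
position: [0.4101, 0.0022, 0.3142]
orientation: [-0.003, 0.955, 0.015, 0.297]
contact_force: [-0.7, -0.9, 0.8]
finger_gap: 1.005
row x 1 [0.282, -0.597, 0.022, 0.005, 0.009, -0.001]
[-0.17227837 -0.72970324  2.40935183  0.1452259   0.87411258  1.3071934 ] 2.2 [-0.71254474 -0.86041471  0.77833334]
```

View pics/wr2.png

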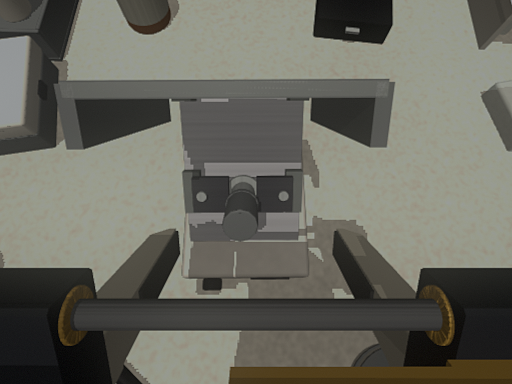

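```bash
python3 - <<'E'
from h import *
p=cv2.imread("pics/wr2.png");d=np.load("pics/wr2d.npy");M=np.load("pics/wr2M.npy")
cv2.imwrite("pics/wr2c.png",cv2.resize(p[150:300,165:330],None,fx=4,fy=4,interpolation=cv2.INTER_CUBIC))
c=bot.calibration("wrist");K=c["mtx"];H=c["hand_eye"]
v,u=np.mgrid[0:384,0:512]
P=np.stack([(u-K[0,2])/K[0,0]*d,(v-K[1,2])/K[1,1]*d,d],-1)@H[:3,:3].T+H[:3,3]
m=np.zeros(d.shape,bool);m[205:245,215:265]=1
Q=P[m];print(np.percentile(Q[:,2],[0,10,30,50,80]))
t=Q[abs(Q[:,2]-.2)<.006];print("captop tool frame",len(t),t.mean(0),t.min(0),t.max(0))
mm=m&(abs(P[...,2]-.2)<.006);vv,uu=np.where(mm);print(uu.min(),uu.max(),vv.min(),vv.max())
# hood face edge
for n,(a,b,e,f) in dict(shoes=(178,212,185,225),shoeR=(178,212,262,298)).items():
    print(n,P[a:b,e:f].reshape(-1,3).mean(0))
hd=P[82:96,70:385].reshape(-1,3);print("hood",np.percentile(hd[:,2],[5,50,95]));
for uu in (80,150,220,300,370): print(uu,P[80:100:4,uu].round(4).tolist())
Xw=t.mean(0)@M[:3,:3].T+M[:3,3];print("captop world",Xw)
E
```

```text
[0.02121561 0.20298004 0.20381203 0.20896965 0.27556571]
captop tool frame 931 [ 0.00495618 -0.01030839  0.20360828] [-0.007655   -0.02181935  0.20120218] [0.01588899 0.00127964 0.20597726]
222 257 208 241
shoes [ 0.00863395 -0.04154794  0.25741935]
shoeR [0.00848118 0.01998262 0.25783114]
hood [0.12741427 0.12858663 0.1297405 ]
80 [[0.1091, -0.2369, 0.4564], [0.0874, -0.0581, 0.1284], [0.0862, -0.0583, 0.1283], [0.0849, -0.058, 0.1275], [0.0836, -0.0585, 0.1279]]
150 [[0.0886, -0.0346, 0.1283], [0.0874, -0.035, 0.1292], [0.0861, -0.0349, 0.1286], [0.0849, -0.0352, 0.1289], [0.0836, -0.0352, 0.1287]]
220 [[0.0886, -0.0113, 0.1281], [0.0874, -0.0114, 0.1292], [0.0861, -0.0114, 0.1281], [0.0848, -0.0114, 0.1282], [0.0836, -0.0116, 0.1293]]
300 [[0.0887, 0.0154, 0.1292], [0.0874, 0.0154, 0.1289], [0.0861, 0.0155, 0.1288], [0.0848, 0.0156, 0.1295], [0.0835, 0.0155, 0.1283]]
370 [[0.0886, 0.0387, 0.1287], [0.0874, 0.0389, 0.1289], [0.0861, 0.0395, 0.1303], [0.0848, 0.0392, 0.129], [0.0835, 0.0393, 0.1289]]
captop world [0.52933639 0.01497916 0.14974925]
```

View pics/wr2c.png

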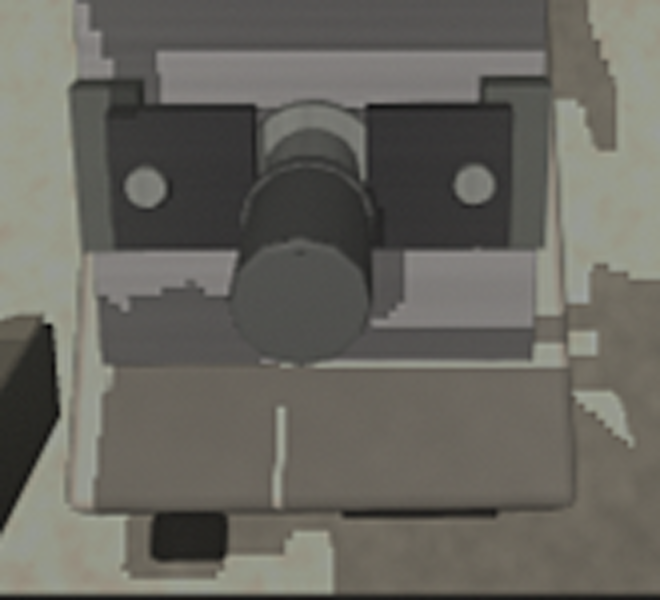

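The cap top sits at (0.5, -1.0, 20.4) cm in tool axes, with the shoes square to the image. Shift, advance 5.4 cm, then close.

```bash
python3 -m handwheel '[0.25,-0.5,0,0,0,0, 0.25,-0.5,0,0,0,0, 0,0,0.6,0,0,0, 0,0,1,0,0,0, 0,0,1,0,0,0, 0,0,1,0,0,0, 0,0,1,0,0,0, 0,0,0.8,0,0,0, 0,0,0,0,0,0, 0,0,0,0,0,0]'
python3 - <<'E'
from h import *
M=np.load("pics/wr2M.npy");N=np.linalg.inv(M)@cur();print(N[:3,3],Ro.from_matrix(N[:3,:3]).as_rotvec());print(bot.get_obs()["joint_pos"])
E
```

```text
t: 3.08
position: [0.4449, 0.0127, 0.2729]
orientation: [-0.002, 0.955, 0.014, 0.297]
contact_force: [-0.6, -0.0, -0.4]
finger_gap: 1.002
[ 0.00522823 -0.00999986  0.05430035] [-0.00048671  0.00046071  0.00087137]
[-0.1225895  -0.52224198  2.36420064  0.12744908  0.70506313  1.34648605]
```

```bash
python3 -m handwheel '[0,0,0,0,0,0, 0,0,0,0,0,0, 0,0,0,0,0,0, 0,0,0,0,0,0, 0,0,0,0,0,0, 0,0,0,0,0,0, 0,0,0,0,0,0, 0,0,0,0,0,0]' 1
python3 - <<'E'
from h import *
p,d=bot.grab_frame("wrist");cv2.imwrite("pics/wr3.png",p[...,::-1]);np.save("pics/grasp0.npy",cur());o=bot.get_obs();print(o["contact_force"],o["ft_torque"],o["finger_gap"])
E
```

```text
t: 3.75
position: [0.445, 0.0127, 0.2735]
orientation: [-0.002, 0.954, 0.014, 0.298]
contact_force: [-0.0, -0.2, 0.2]
finger_gap: 0.475
[0.23439518 0.57487318 0.28854263] [ 0.04549074  0.27437918 -0.02387962] 0.4347397281319732
```

View pics/wr3.png

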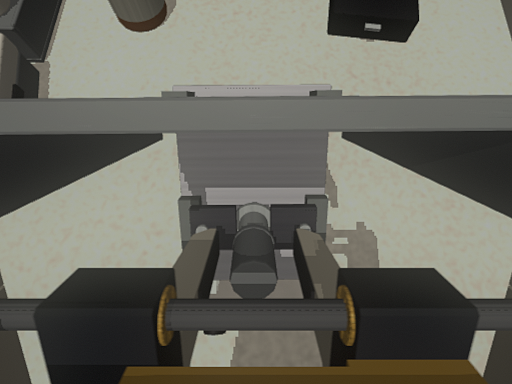

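Still closing around the cap (at about (254,260), centred between the fingers). Let it finish.

```bash
python3 -m handwheel '[0,0,0,0,0,0, 0,0,0,0,0,0, 0,0,0,0,0,0, 0,0,0,0,0,0, 0,0,0,0,0,0, 0,0,0,0,0,0]'
python3 - <<'E'
from h import *
p,d=bot.grab_frame("wrist");cv2.imwrite("pics/wr4.png",p[...,::-1]);np.save("pics/grasp0.npy",cur());o=bot.get_obs();print(o["contact_force"],o["ft_torque"],o["finger_gap"])
E
```

```text
t: 4.3
position: [0.445, 0.0128, 0.2734]
orientation: [-0.002, 0.954, 0.014, 0.298]
contact_force: [1.7, 2.8, -0.8]
finger_gap: 0.253
[ 0.91910176  2.10745116 -1.08928427] [0.45237702 0.09297158 0.31393523] 0.25482263402340516
```

View pics/wr4.png

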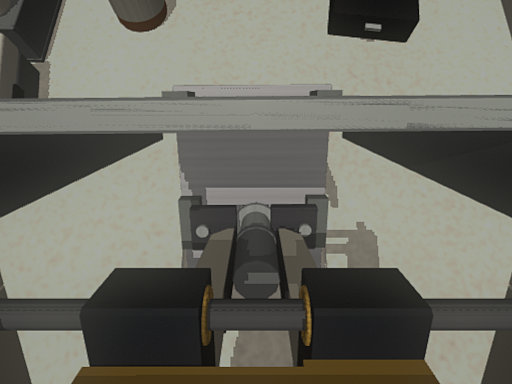

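```bash
python3 -m handwheel '[0,0.88,0.015,0.035,0,0, 0,0.88,0.015,0.035,0,0, 0,0.88,0.015,0.035,0,0, 0,0.88,0.015,0.035,0,0]'
python3 -m handwheel '[0,0.88,0.015,0.035,0,0, 0,0,0,0,0,0]'
python3 - <<'E'
from h import *
M=np.load("pics/grasp0.npy");C=cur();N=np.linalg.inv(M)@C;print(N[:3,3],Ro.from_matrix(N[:3,:3]).as_rotvec());o=bot.get_obs();print(o["contact_force"],o["ft_torque"],o["finger_gap"])
p=np.array([0,0,.252,1]);print("pivot drift",(N@p)[:3]-p[:3])
p,d=bot.grab_frame("wrist");cv2.imwrite("pics/wr5.png",p[...,::-1])
p,d=bot.grab_frame("top");cv2.imwrite("pics/top5.png",cv2.resize(p[140:215,200:310,::-1],None,fx=6,fy=6,interpolation=cv2.INTER_CUBIC))
E
```

```text
t: 4.68
position: [0.4474, -0.022, 0.2718]
orientation: [-0.071, 0.952, 0.036, 0.296]
contact_force: [-2.9, 5.1, 1.6]
finger_gap: 0.251
t: 4.85
position: [0.4485, -0.0317, 0.2704]
orientation: [-0.087, 0.951, 0.04, 0.295]
contact_force: [0.7, 7.2, 1.9]
finger_gap: 0.251
[-2.68611553e-05  4.45813666e-02  3.83735162e-03] [ 0.17724366 -0.00019882  0.00142735]
[0.6592925  7.19589677 1.85789999] [ 1.1608765  -0.15865967  0.75437613] 0.25136379760261607
pivot drift [-4.49087891e-05  1.49439641e-04 -1.10630567e-04]
```

View pics/wr5.png

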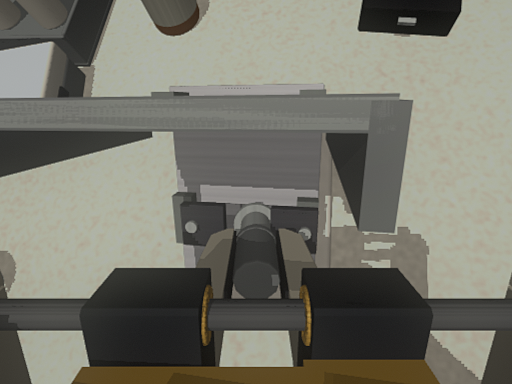

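View pics/top5.png

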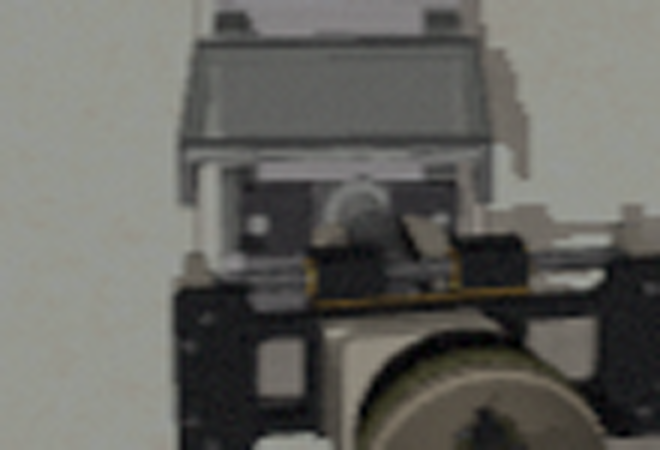

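Tube tilted right and the right shoe has moved out against its guide. Now rock to the other side.

```bash
python3 -m handwheel '[0,-0.88,0.015,-0.035,0,0, 0,-0.88,0.015,-0.035,0,0, 0,-0.88,0.015,-0.035,0,0, 0,-0.88,0.015,-0.035,0,0, 0,-0.88,0.015,-0.035,0,0, 0,-0.88,0.015,-0.035,0,0, 0,-0.88,0.015,-0.035,0,0]'
python3 -m handwheel '[0,-0.88,0.015,-0.035,0,0, 0,-0.88,0.015,-0.035,0,0, 0,-0.88,0.015,-0.035,0,0, 0,0,0,0,0,0, 0,0,0,0,0,0]'
python3 - <<'E'
from h import *
M=np.load("pics/grasp0.npy");C=cur();N=np.linalg.inv(M)@C;print(N[:3,3],Ro.from_matrix(N[:3,:3]).as_rotvec());o=bot.get_obs();print(o["contact_force"],o["ft_torque"],o["finger_gap"])
p=np.array([0,0,.252,1]);print("pivot drift",(N@p)[:3]-p[:3])
p,d=bot.grab_frame("wrist");cv2.imwrite("pics/wr6.png",p[...,::-1])
E
```

```text
t: 5.53
position: [0.4447, 0.0307, 0.2729]
orientation: [0.032, 0.954, 0.003, 0.299]
contact_force: [-1.6, -3.7, -1.3]
finger_gap: 0.249
t: 5.95
position: [0.4459, 0.0569, 0.2702]
orientation: [0.081, 0.951, -0.01, 0.298]
contact_force: [-0.6, -3.0, 1.0]
finger_gap: 0.25
[ 5.89849879e-05 -4.40263317e-02  3.74262363e-03] [-0.17488764  0.00042828 -0.00261927]
[-0.55149486 -3.00371614  0.98783102] [-0.4556573   0.35808052 -0.35626439] 0.24966180794660775
pivot drift [ 0.00022393 -0.00017916 -0.00010138]
```

View pics/wr6.png

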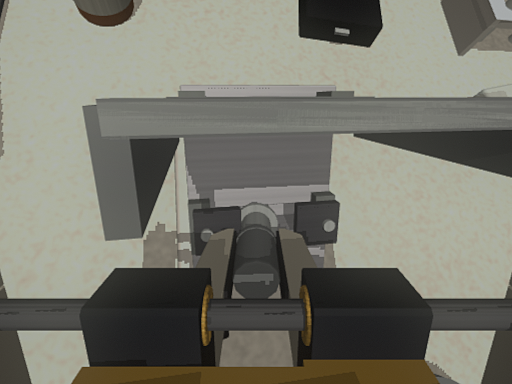

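Both shoe plates now look moved out (holes at (207,234) and (329,226)). I'll go about 1° further, then return upright and measure.

```bash
python3 -m handwheel '[0,-0.5,0,-0.02,0,0, 0,0,0,0,0,0, 0,0,0,0,0,0]'
python3 -m handwheel '[0,0.88,0.015,0.035,0,0, 0,0.88,0.015,0.035,0,0, 0,0.88,0.015,0.035,0,0, 0,0.88,0.015,0.035,0,0, 0,0.88,0.015,0.035,0,0, 0,0.5,0,0.02,0,0, 0,0,0,0,0,0, 0,0,0,0,0,0]'
python3 - <<'E'
from h import *
M=np.load("pics/grasp0.npy");C=cur();N=np.linalg.inv(M)@C;print(N[:3,3],Ro.from_matrix(N[:3,:3]).as_rotvec());o=bot.get_obs();print(o["contact_force"],o["finger_gap"])
p,d=bot.grab_frame("wrist");a=cv2.imread("pics/wr4.png")[185:260,165:345];b=p[185:260,165:345,::-1]
cv2.imwrite("pics/cmp.png",cv2.resize(np.vstack([a,b]),None,fx=4,fy=4,interpolation=cv2.INTER_CUBIC))
E
```

```text
t: 6.25
position: [0.4463, 0.061, 0.2695]
orientation: [0.091, 0.95, -0.014, 0.298]
contact_force: [0.3, -4.4, 0.2]
finger_gap: 0.254
t: 6.92
position: [0.4449, 0.0121, 0.2736]
orientation: [-0.002, 0.954, 0.013, 0.298]
contact_force: [-0.5, 0.5, -1.1]
finger_gap: 0.254
[ 1.11702487e-05  6.71721700e-04 -2.53092117e-04] [-0.00101993  0.00081358  0.00188405]
[-0.4706508   0.5285656  -1.09208969] 0.2535650754000172
```

View pics/cmp.png

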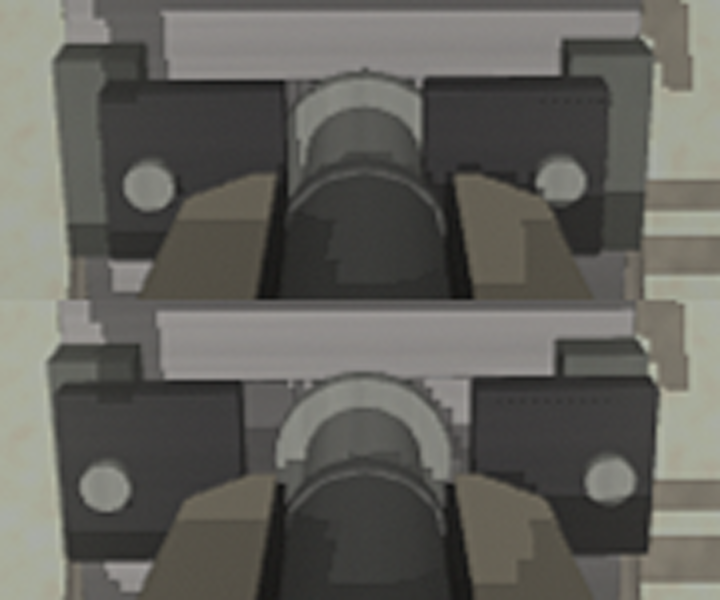

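Comparison shows both shoes about 7 mm out and the collar fully uncovered. Pull along the slant.

```bash
python3 -m handwheel '[0,0,-0.4,0,0,0, 0,0,-0.8,0,0,0, 0,0,-0.8,0,0,0, 0,0,-0.8,0,0,0, 0,0,-0.8,0,0,0, 0,0,0,0,0,0]'
python3 -m handwheel '[0,0,-0.8,0,0,0, 0,0,-0.8,0,0,0, 0,0,-0.8,0,0,0, 0,0,-0.8,0,0,0, 0,0,-0.5,0,0,0, 0,0,0,0,0,0]'
python3 - <<'E'
from h import *
o=bot.get_obs();print(o["joint_pos"],o["contact_force"],o["finger_gap"])
p,d=bot.grab_frame("wrist");cv2.imwrite("pics/wr7.png",p[...,::-1])
# plan to above beaker: foot 100mm above table, vertical
bk=np.array([.4773,.3153,0])
for yaw in (0,.3,.6):
    x=np.array([np.cos(yaw),np.sin(yaw),0]);y=np.array([np.sin(yaw),-np.cos(yaw),0]);R=np.stack([x,y,[0,0,-1]],1)
    plan(T(R,bk+np.array([0,0,.11+.262])),15)
E
```

```text
t: 7.47
position: [0.4245, 0.0127, 0.305]
orientation: [-0.002, 0.954, 0.015, 0.299]
contact_force: [-0.0, -0.4, -0.1]
finger_gap: 0.252
t: 7.97
position: [0.4035, 0.012, 0.3346]
orientation: [-0.002, 0.954, 0.015, 0.299]
contact_force: [-0.2, 0.2, -0.6]
finger_gap: 0.251
[-0.14244305 -0.78037348  2.40011988  0.11767672  0.92457211  1.3557696 ] [-0.22461006  0.22197576 -0.58289442] 0.25141911641973597
row x 15 [0.582, -2.015, -0.088, -0.0, -0.04, 0.002]
row x 15 [0.88, -1.912, -0.027, 0.006, -0.04, -0.017]
row x 15 [1.167, -1.777, 0.036, 0.012, -0.039, -0.037]
```

View pics/wr7.png

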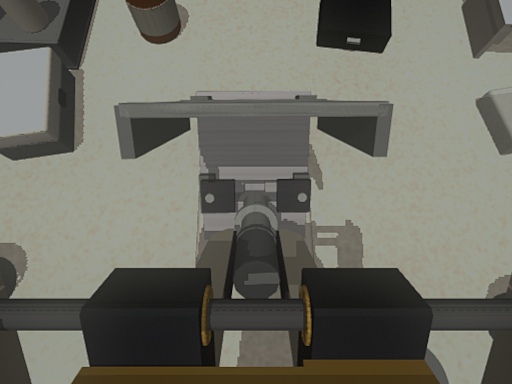

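```bash
python3 -m handwheel '[1.1,0,-1.6,0,0,0, 1.1,0,-1.6,0,0,0, 0,0,0,0,0,0]'
python3 - <<'E'
from h import *
o=bot.get_obs();print(o["joint_pos"],o["contact_force"],o["finger_gap"])
bk=np.array([.4773,.3153,0])
yaw=.5
x=np.array([np.cos(yaw),np.sin(yaw),0]);y=np.array([np.sin(yaw),-np.cos(yaw),0]);R=np.stack([x,y,[0,0,-1]],1)
plan(T(R,bk+np.array([0,0,.11+.262])),18)
E
```

```text
t: 8.27
position: [0.4043, 0.0119, 0.3761]
orientation: [-0.002, 0.954, 0.014, 0.301]
contact_force: [-0.3, -1.0, 0.4]
finger_gap: 0.252
[-0.14230673 -0.80063469  2.33645114  0.11117652  1.00426273  1.36766655] [-0.29712183 -1.02274864  0.43203015] 0.25181781268847453
row x 18 [0.819, -1.535, 0.239, 0.008, -0.033, -0.025]
```

```bash
python3 -m handwheel '[0.82,-1.54,0.24,0.008,-0.033,-0.025, 0.82,-1.54,0.24,0.008,-0.033,-0.025, 0.82,-1.54,0.24,0.008,-0.033,-0.025, 0.82,-1.54,0.24,0.008,-0.033,-0.025, 0.82,-1.54,0.24,0.008,-0.033,-0.025, 0.82,-1.54,0.24,0.008,-0.033,-0.025, 0.82,-1.54,0.24,0.008,-0.033,-0.025, 0.82,-1.54,0.24,0.008,-0.033,-0.025, 0.82,-1.54,0.24,0.008,-0.033,-0.025]'
python3 -m handwheel '[0.82,-1.54,0.24,0.008,-0.033,-0.025, 0.82,-1.54,0.24,0.008,-0.033,-0.025, 0.82,-1.54,0.24,0.008,-0.033,-0.025, 0.82,-1.54,0.24,0.008,-0.033,-0.025, 0.82,-1.54,0.24,0.008,-0.033,-0.025, 0.82,-1.54,0.24,0.008,-0.033,-0.025, 0.82,-1.54,0.24,0.008,-0.033,-0.025, 0.82,-1.54,0.24,0.008,-0.033,-0.025, 0,0,0,0,0,0, 0,0,0,0,0,0]'
python3 - <<'E'
from h import *
o=bot.get_obs();print(o["joint_pos"],o["contact_force"],o["finger_gap"])
bk=np.array([.4773,.3153,0])
yaw=.5
x=np.array([np.cos(yaw),np.sin(yaw),0]);y=np.array([np.sin(yaw),-np.cos(yaw),0]);R=np.stack([x,y,[0,0,-1]],1)
plan(T(R,bk+np.array([0,0,.11+.262])),1)
p,d=bot.grab_frame("wrist");cv2.imwrite("pics/wr8.png",p[...,::-1]);np.save("pics/wr8d.npy",d)
p,d=bot.grab_frame("scene");cv2.imwrite("pics/sc8.png",p[...,::-1])
p,d=bot.grab_frame("top");cv2.imwrite("pics/top8.png",p[...,::-1])
E
```

```text
t: 9.02
position: [0.4599, 0.1602, 0.3815]
orientation: [-0.001, 0.98, 0.133, 0.15]
contact_force: [-0.2, -0.6, -0.6]
finger_gap: 0.254
t: 9.85
position: [0.4806, 0.2983, 0.3705]
orientation: [0.001, 0.972, 0.233, 0.016]
contact_force: [-0.9, -1.5, -0.1]
finger_gap: 0.256
[ 0.46764504  0.04114406  1.64543848 -0.00826181  1.42505976  1.56923222] [-0.91159082 -1.49944687 -0.09089579] 0.2560533003011221
row x 1 [0.501, -1.656, -0.149, 0.009, -0.03, -0.03]
```

View pics/wr8.png

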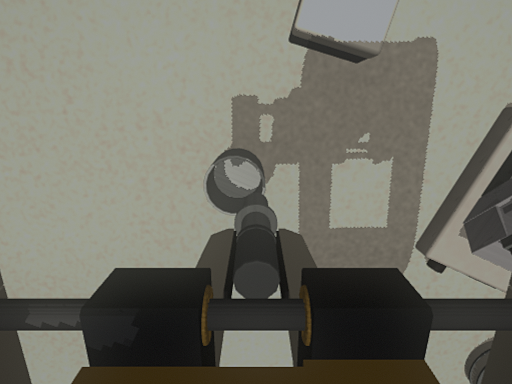

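View pics/sc8.png

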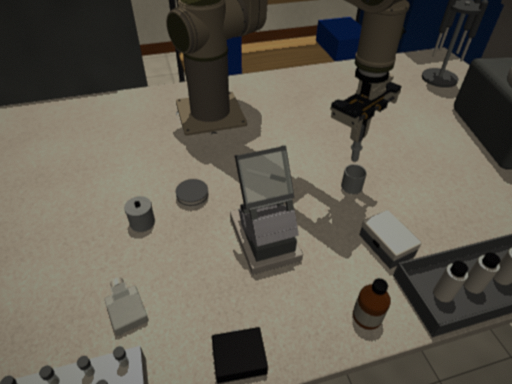

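Tube held; the beaker rim is at about (234,181) in the wrist image. Finish the alignment, then measure the rim.

```bash
python3 -m handwheel '[0.25,-0.83,-0.07,0.005,-0.015,-0.015, 0.25,-0.83,-0.07,0.005,-0.015,-0.015, 0,0,0,0,0,0, 0,0,0,0,0,0]'
python3 - <<'E'
from h import *
C=cur();print(C.round(4))
p,d=bot.grab_frame("wrist");cv2.imwrite("pics/wr9.png",p[...,::-1]);np.save("pics/wr9d.npy",d);np.save("pics/wr9M.npy",C)
cv2.imwrite("pics/wr9c.png",cv2.resize(p[110:300,180:330,::-1],None,fx=3,fy=3,interpolation=cv2.INTER_CUBIC))
c=bot.calibration("wrist");K=c["mtx"];H=c["hand_eye"]
v,u=np.mgrid[0:384,0:512]
P=np.stack([(u-K[0,2])/K[0,0]*d,(v-K[1,2])/K[1,1]*d,d],-1)@H[:3,:3].T+H[:3,3]
W=P@C[:3,:3].T+C[:3,3]
m=(abs(W[...,2]-.062)<.005)&(np.hypot(W[...,0]-.477,W[...,1]-.315)<.06)
Q=P[m];print(len(Q),Q.min(0),Q.max(0))
(cx_,cy_),r=cv2.minEnclosingCircle((Q[:,:2]*1000).astype(np.float32));print("rim circle tool mm",cx_,cy_,r)
Q=W[m];print(cv2.minEnclosingCircle((Q[:,:2]*1000).astype(np.float32)))
# tube neck/collar/foot positions tool frame
t=np.abs(P[...,2]-.21)<.06; t&=(np.hypot(P[...,0],P[...,1])<.03);
for a in (.150,.16,.2,.21,.215,.225,.23,.24,.25):
    k=t&(abs(P[...,2]-a)<.003);
    if k.sum(): q=P[k];print(a,k.sum(),q.min(0).round(4)[:2],q.max(0).round(4)[:2])
E
```

```text
t: 10.33
position: [0.4774, 0.3153, 0.3743]
orientation: [-0.001, 0.969, 0.247, 0.001]
contact_force: [-0.3, 0.3, -1.0]
finger_gap: 0.257
[[ 0.8776  0.4794  0.0013  0.4774]
 [ 0.4794 -0.8776  0.0025  0.3153]
 [ 0.0023 -0.0016 -1.      0.3743]
 [ 0.      0.      0.      1.    ]]
538 [-0.02172221 -0.03213979  0.31086354] [0.03559213 0.02907615 0.31717846]
rim circle tool mm 5.073565483093262 -1.4132256507873535 30.8734188079834
((481.62255859375, 319.7052307128906), 30.872051239013672)
0.15 616 [-0.0128 -0.0268] [0.0107 0.0282]
0.16 605 [-0.0009 -0.0263] [0.0106 0.0278]
0.2 106 [ 0.0031 -0.0088] [0.0105 0.01  ]
0.21 358 [-0.0052 -0.0142] [0.0161 0.0146]
0.215 529 [-0.0069 -0.0143] [0.0162 0.0148]
0.23 24 [ 0.0093 -0.0065] [0.0118 0.0053]
0.24 66 [ 0.0055 -0.0092] [0.0125 0.0094]
0.25 43 [ 0.0046 -0.0095] [0.0127 0.0097]
```

View pics/wr9c.png

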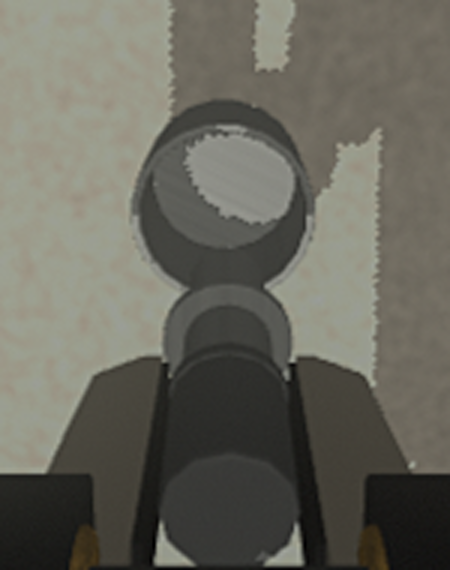

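```bash
python3 -m handwheel '[0.25,-0.15,0,0,0,0, 0,0,1.2,0,0,0, 0,0,1.2,0,0,0, 0,0,1.2,0,0,0, 0,0,1.2,0,0,0, 0,0,0,0,0,0]'
python3 -m handwheel '[0,0,1.2,0,0,0, 0,0,1.2,0,0,0, 0,0,1,0,0,0, 0,0,0.8,0,0,0, 0,0,0.6,0,0,0, 0,0,0.5,0,0,0, 0,0,0,0,0,0, 0,0,0,0,0,0]'
python3 - <<'E'
from h import *
o=bot.get_obs();print(o["position"],o["contact_force"],o["ft_torque"],o["finger_gap"])
p,d=bot.grab_frame("scene");cv2.imwrite("pics/sc10.png",cv2.resize(p[60:220,290:430,::-1],None,fx=4,fy=4))
p,d=bot.grab_frame("wrist");cv2.imwrite("pics/wr10.png",p[...,::-1])
E
```

```text
t: 10.88
position: [0.4778, 0.3166, 0.3214]
orientation: [-0.0, 0.969, 0.247, -0.002]
contact_force: [-0.8, -0.2, -2.2]
finger_gap: 0.25
t: 11.55
position: [0.4791, 0.3175, 0.273]
orientation: [-0.001, 0.969, 0.247, 0.001]
contact_force: [0.2, 0.0, -0.1]
finger_gap: 0.258
[0.47906367 0.31750154 0.27297353] [ 0.19696354  0.01449103 -0.0718986 ] [-0.00241184 -0.00965028  0.05364078] 0.25761401678345297
```

View pics/sc10.png

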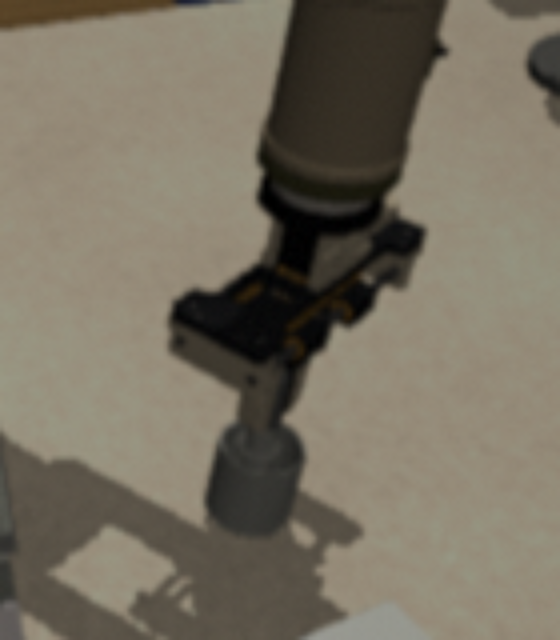

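View pics/wr10.png

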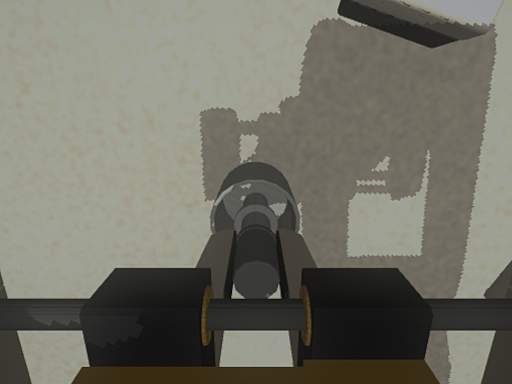

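Tube is inside the beaker rim, foot about 6 mm above the floor. Creep down to contact.

```bash
python3 -m handwheel '[0,0,0.2,0,0,0, 0,0,0.2,0,0,0, 0,0,0,0,0,0, 0,0,0,0,0,0]'; python3 -m handwheel '[0,0,0.1,0,0,0, 0,0,0.1,0,0,0, 0,0,0,0,0,0, 0,0,0,0,0,0]'
```

```text
t: 11.98
position: [0.479, 0.3175, 0.269]
orientation: [-0.001, 0.969, 0.247, 0.001]
contact_force: [-0.0, 0.4, -0.3]
finger_gap: 0.253
t: 12.32
position: [0.479, 0.3175, 0.2669]
orientation: [-0.001, 0.969, 0.247, 0.001]
contact_force: [1.1, 0.2, -0.7]
finger_gap: 0.251
```

```bash
python3 -m handwheel '[0,0,0.1,0,0,0, 0,0,0.1,0,0,0, 0,0,0,0,0,0, 0,0,0,0,0,0]'; python3 -m handwheel '[0,0,0.1,0,0,0, 0,0,0,0,0,0, 0,0,0,0,0,0]'
```

```text
t: 12.65
position: [0.4792, 0.3176, 0.2654]
orientation: [-0.001, 0.969, 0.247, 0.001]
contact_force: [-0.2, -0.9, 1.8]
finger_gap: 0.253
t: 12.9
position: [0.4793, 0.3177, 0.2652]
orientation: [-0.001, 0.969, 0.247, 0.001]
contact_force: [-1.8, -0.5, 6.6]
finger_gap: 0.258
```

Foot is on the beaker floor (6.6 N). Release.

```bash
python3 -m handwheel '[0,0,-0.1,0,0,0, 0,0,0,0,0,0, 0,0,0,0,0,0, 0,0,0,0,0,0, 0,0,0,0,0,0, 0,0,0,0,0,0, 0,0,0,0,0,0, 0,0,0,0,0,0, 0,0,0,0,0,0, 0,0,0,0,0,0]' 0
python3 - <<'E'
from h import *
p,d=bot.grab_frame("wrist");cv2.imwrite("pics/wr11.png",p[...,::-1])
E
```

```text
t: 13.73
position: [0.4791, 0.3175, 0.2651]
orientation: [-0.001, 0.969, 0.247, 0.001]
contact_force: [0.3, -0.4, 1.0]
finger_gap: 0.922
```

View pics/wr11.png

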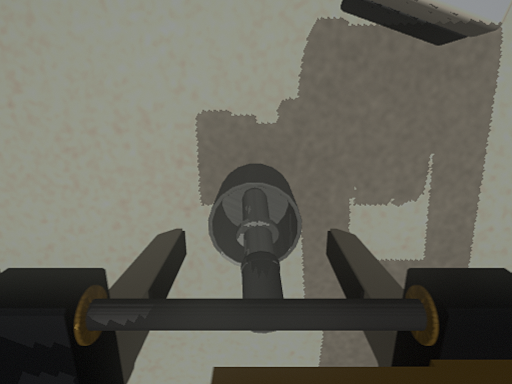

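Tube released and leaning on the rim, cap towards (262,300). Retreat straight up and check.

```bash
python3 -m handwheel '[0,0,-1,0,0,0, 0,0,-2,0,0,0, 0,0,-2.5,0,0,0, 0,0,-2.5,0,0,0, 0,0,-2.5,0,0,0, 0,0,-2.5,0,0,0, 0,0,-1.5,0,0,0, 0,0,0,0,0,0]' 0
python3 -m handwheel '[0,0,0,0,0,0, 0,0,0,0,0,0, 0,0,0,0,0,0, 0,0,0,0,0,0]' 1
python3 - <<'E'
from h import *
p,d=bot.grab_frame("wrist");cv2.imwrite("pics/wr12.png",p[...,::-1])
p,d=bot.grab_frame("top");a=p[:,:,::-1];cv2.imwrite("pics/top12.png",a)
p,d=bot.grab_frame("scene");cv2.imwrite("pics/sc12.png",p[...,::-1])
print(bot.get_obs()["joint_pos"])
E
```

```text
t: 14.45
position: [0.4797, 0.3176, 0.4159]
orientation: [-0.002, 0.969, 0.247, 0.005]
contact_force: [-0.2, 0.4, 1.7]
finger_gap: 0.999
t: 14.78
position: [0.4786, 0.317, 0.4083]
orientation: [-0.001, 0.969, 0.247, -0.001]
contact_force: [-0.3, 0.6, -0.4]
finger_gap: 0.768
[4.95235493e-01 5.91134193e-02 1.55617501e+00 1.51540185e-03
 1.52608781e+00 1.56677579e+00]
```

View pics/wr12.png

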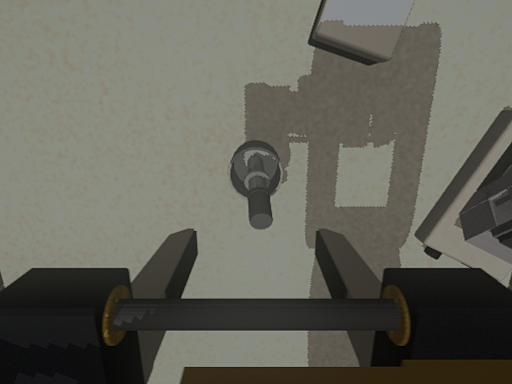

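View pics/sc12.png

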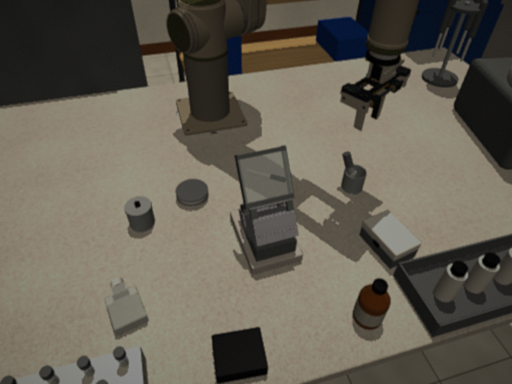

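Tube stands in the beaker, leaning about 20–25° on the rim, and the beaker is upright. Next the hood: work out a position behind it and a path for the closed fingers.

```bash
python3 - <<'E'
from h import *
cx,cy,cz=cradle();yaw=.034
hx=np.array([np.cos(yaw),np.sin(yaw),0]);R=np.stack([hx,[np.sin(yaw),-np.cos(yaw),0],[0,0,-1]],1)
foot=np.array([.5925,.0155,.059])
hinge=foot+.08*cx+.066*cz
C=cur();C[2,3]+=.07
tip=np.array([.63,.0155,.29]);plan(T(R,tip+[0,0,.186]),14,C)
for a in np.linspace(1.57,0,12):
    dr=-np.cos(a)*cx+np.sin(a)*cz;n=np.cos(a)*cz+np.sin(a)*cx
    P=hinge+.105*dr+.0025*n
    s=np.clip(n@hx/.2,-1,1)*.0075
    q=P+hx*s
    print(round(a,2),"tip (along hx, z) mm",np.round([(q-foot)@hx*1000,q[2]*1000],1),"TCP x,y,z",np.round(q+[0,0,.186],3))
E
```

```text
row x 14 [0.479, 2.384, 0.02, -0.0, 0.0, 0.033]
1.57 tip (along hx, z) mm [-23.1 246.3] TCP x,y,z [0.569 0.015 0.432]
1.43 tip (along hx, z) mm [-34.9 237.2] TCP x,y,z [0.558 0.014 0.423]
1.28 tip (along hx, z) mm [-45.3 226.4] TCP x,y,z [0.547 0.014 0.412]
1.14 tip (along hx, z) mm [-54.1 214.3] TCP x,y,z [0.538 0.014 0.4  ]
1.0 tip (along hx, z) mm [-61.1 201. ] TCP x,y,z [0.531 0.013 0.387]
0.86 tip (along hx, z) mm [-66.1 186.9] TCP x,y,z [0.526 0.013 0.373]
0.71 tip (along hx, z) mm [-72.7 172.2] TCP x,y,z [0.52  0.013 0.358]
0.57 tip (along hx, z) mm [-78.8 157.3] TCP x,y,z [0.514 0.013 0.343]
0.43 tip (along hx, z) mm [-82.8 142.3] TCP x,y,z [0.51  0.013 0.328]
0.29 tip (along hx, z) mm [-80.1 127.8] TCP x,y,z [0.512 0.013 0.314]
0.14 tip (along hx, z) mm [-74.7 113.8] TCP x,y,z [0.518 0.013 0.3  ]
0.0 tip (along hx, z) mm [-67.3 100.8] TCP x,y,z [0.525 0.013 0.287]
```

```bash
python3 -m handwheel '[0,0,-2,0,0,0, 0,0,-3,0,0,0, 0,0,-2,0,0,0, 0.48,2.38,0.02,0,0,0.033, 0.48,2.38,0.02,0,0,0.033, 0.48,2.38,0.02,0,0,0.033, 0.48,2.38,0.02,0,0,0.033, 0.48,2.38,0.02,0,0,0.033, 0.48,2.38,0.02,0,0,0.033, 0.48,2.38,0.02,0,0,0.033]' 1
python3 -m handwheel '[0.48,2.38,0.02,0,0,0.033, 0.48,2.38,0.02,0,0,0.033, 0.48,2.38,0.02,0,0,0.033, 0.48,2.38,0.02,0,0,0.033, 0.48,2.38,0.02,0,0,0.033, 0.48,2.38,0.02,0,0,0.033, 0.48,2.38,0.02,0,0,0.033, 0,0,0,0,0,0, 0,0,0,0,0,0]'
python3 - <<'E'
from h import *
C=cur();print(C.round(4))
p,d=bot.grab_frame("scene");cv2.imwrite("pics/sc13.png",cv2.resize(p[80:290,180:340,::-1],None,fx=2.8,fy=2.8))
p,d=bot.grab_frame("wrist");cv2.imwrite("pics/wr13.png",p[...,::-1])
E
```

```text
t: 15.77
position: [0.5751, 0.176, 0.478]
orientation: [-0.001, 0.991, 0.133, 0.0]
contact_force: [-0.1, 0.8, -0.2]
finger_gap: 0.005
t: 16.52
position: [0.6357, 0.0176, 0.476]
orientation: [-0.001, 1.0, 0.018, -0.0]
contact_force: [-0.3, -0.1, 0.8]
finger_gap: 0.004
[[ 9.994e-01  3.520e-02 -1.000e-04  6.357e-01]
 [ 3.520e-02 -9.994e-01  2.400e-03  1.760e-02]
 [-0.000e+00 -2.400e-03 -1.000e+00  4.760e-01]
 [ 0.000e+00  0.000e+00  0.000e+00  1.000e+00]]
```

View pics/sc13.png

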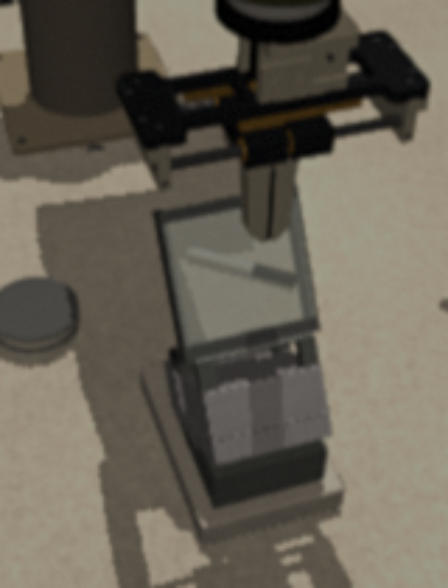

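View pics/wr13.png

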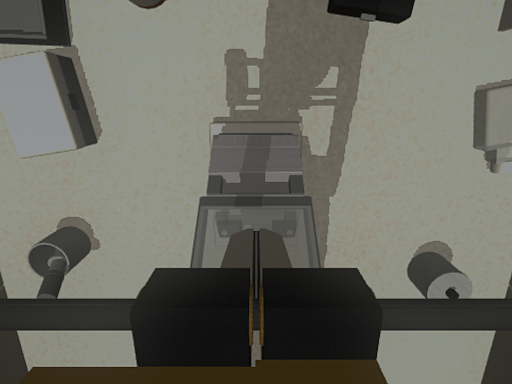

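Closed fingers are centred behind/above the hood (wrist image: fingers at (257,240), hood x 195–322). Swing it down along the arc.

```bash
python3 -m handwheel '[-1.8,0,2.2,0,0,0, -1.8,0,2.2,0,0,0, -1.5,0,0.1,0,0,0, -1.5,0,0.1,0,0,0, 0,0,0,0,0,0]'
python3 -m handwheel '[-1.2,0,0.9,0,0,0, -1.0,0,1.1,0,0,0, -0.9,0,1.2,0,0,0, -0.7,0,1.3,0,0,0, -0.5,0,1.4,0,0,0]'
python3 - <<'E'
from h import *
print(cur()[:3,3],bot.get_obs()["contact_force"])
p,d=bot.grab_frame("scene");cv2.imwrite("pics/sc14.png",cv2.resize(p[80:290,180:340,::-1],None,fx=2.8,fy=2.8))
E
```

```text
t: 17.03
position: [0.5677, 0.0178, 0.4302]
orientation: [-0.001, 1.0, 0.02, -0.0]
contact_force: [0.3, 0.2, 0.4]
finger_gap: 0.006
t: 17.45
position: [0.5269, 0.0159, 0.3724]
orientation: [-0.001, 1.0, 0.019, 0.002]
contact_force: [1.2, 0.7, 1.0]
finger_gap: 0.008
[0.52694306 0.01590506 0.37244294] [1.22938641 0.6798508  0.98671421]
```

View pics/sc14.png

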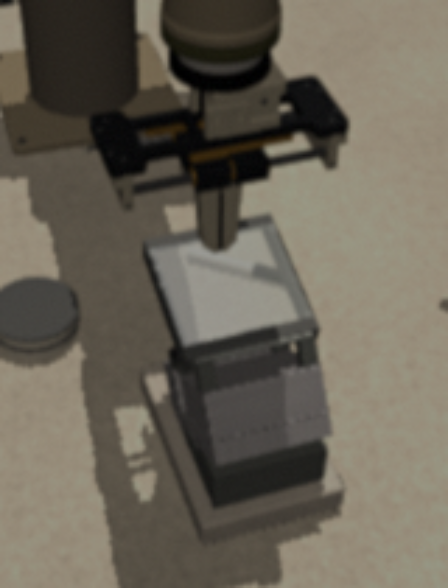

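The hood is following the fingers down; continue the arc.

```bash
python3 -m handwheel '[-0.6,0,1.4,0,0,0, -0.6,0,1.5,0,0,0, -0.4,0,1.5,0,0,0, 0.2,0,1.4,0,0,0, 0.5,0,1.3,0,0,0, 0,0,0,0,0,0]'
python3 -m handwheel '[0.3,0,0.5,0,0,0, 0.3,0,0.4,0,0,0, 0,0,0,0,0,0, 0,0,0,0,0,0]'
python3 - <<'E'
from h import *
print(cur()[:3,3],bot.get_obs()["contact_force"])
p,d=bot.grab_frame("scene");cv2.imwrite("pics/sc15.png",cv2.resize(p[80:290,180:340,::-1],None,fx=2.8,fy=2.8))
E
```

```text
t: 18.0
position: [0.5178, 0.0155, 0.2987]
orientation: [-0.001, 1.0, 0.019, -0.001]
contact_force: [-0.2, 0.5, -0.5]
finger_gap: 0.003
t: 18.33
position: [0.5242, 0.0151, 0.2921]
orientation: [-0.001, 1.0, 0.019, 0.001]
contact_force: [-0.8, -0.8, 0.2]
finger_gap: 0.004
[0.52417026 0.01512095 0.29205905] [-0.8405007  -0.80104931  0.24141509]
```

View pics/sc15.png

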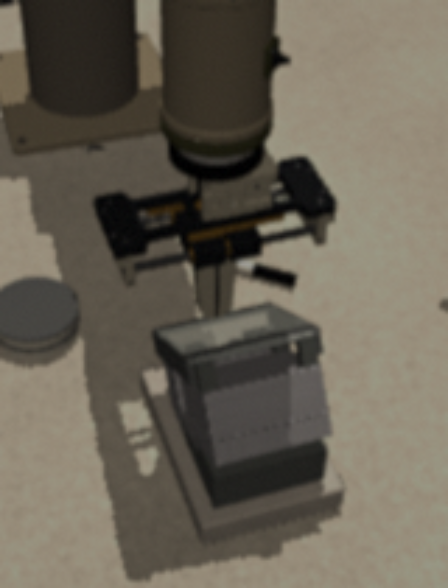

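Nearly shut. Creep down until it stops.

```bash
python3 -m handwheel '[0,0,0.3,0,0,0, 0,0,0,0,0,0, 0,0,0,0,0,0]';python3 -m handwheel '[0,0,0.3,0,0,0, 0,0,0,0,0,0, 0,0,0,0,0,0]'
```

```text
t: 18.63
position: [0.5237, 0.015, 0.2887]
orientation: [-0.001, 1.0, 0.019, 0.0]
contact_force: [0.2, -0.8, -0.9]
finger_gap: 0.005
t: 18.88
position: [0.5241, 0.015, 0.2865]
orientation: [-0.001, 1.0, 0.019, 0.001]
contact_force: [-1.5, 0.2, 5.4]
finger_gap: 0.004
```

```bash
python3 -m handwheel '[0,0,0.3,0,0,0, 0,0,0,0,0,0, 0,0,0,0,0,0]';python3 -m handwheel '[0,0,0.3,0,0,0, 0,0,0,0,0,0, 0,0,0,0,0,0]'
```

```text
t: 19.13
position: [0.5245, 0.015, 0.2857]
orientation: [-0.001, 1.0, 0.019, 0.002]
contact_force: [-9.0, -0.4, 23.0]
finger_gap: 0.01
t: 19.38
position: [0.5247, 0.015, 0.2851]
orientation: [-0.001, 1.0, 0.019, 0.002]
contact_force: [-20.0, -0.1, 41.0]
finger_gap: 0.006
```

Hard stop at 41 N, so the hood is at its stop. Back off and verify.

```bash
python3 -m handwheel '[0,0,-0.8,0,0,0, 0,0,-2,0,0,0, 0,0,-3,0,0,0, 0,0,-3,0,0,0, 0,0,-3,0,0,0, -2,0,-3,0,0,0, -3,0,-3,0,0,0, -3,0,0,0,0,0, -2,0,0,0,0,0, 0,0,0,0,0,0]'
python3 -m handwheel '[0,0,0,0,0,0, 0,0,0,0,0,0, 0,0,0,0,0,0]'
python3 - <<'E'
from h import *
o=bot.get_obs();print(o["t"],o["contact_force"],o["position"])
p,d=bot.grab_frame("scene");cv2.imwrite("pics/sc16.png",p[...,::-1])
p,d=bot.grab_frame("top");cv2.imwrite("pics/top16.png",p[...,::-1]);X=cloud("top",d)
cx,cy,cz=cradle();foot=np.array([.5925,.0155,.059])
Q=(X-foot)@np.stack([cx,cy,cz],1)
m=(Q[...,0]>-.037)&(Q[...,0]<.075)&(abs(Q[...,1])<.05)&(Q[...,2]>.055)&(Q[...,2]<.09)
q=Q[m];A=np.c_[q[:,0],q[:,1],np.ones(len(q))];s=np.linalg.lstsq(A,q[:,2],rcond=None)[0];print("hood in cradle: slope x,y, z0",s,len(q),np.std(A@s-q[:,2]))
c=bot.calibration("wrist")
C=cur();p,d=bot.grab_frame("wrist");cv2.imwrite("pics/wr16.png",p[...,::-1])
E
```

```text
t: 20.22
position: [0.422, 0.011, 0.4579]
orientation: [-0.001, 1.0, 0.019, 0.001]
contact_force: [-1.3, 0.0, -0.5]
finger_gap: 0.007
t: 20.47
position: [0.4248, 0.0109, 0.4566]
orientation: [-0.001, 1.0, 0.019, 0.0]
contact_force: [0.1, 0.4, 1.1]
finger_gap: 0.001
20.4667 [0.06795697 0.36022973 1.14467902] [0.42476492 0.01093766 0.4565779 ]
hood in cradle: slope x,y, z0 [-0.12805496 -0.0198022   0.0774478 ] 29 0.0020585573091421484
```

View pics/sc16.png

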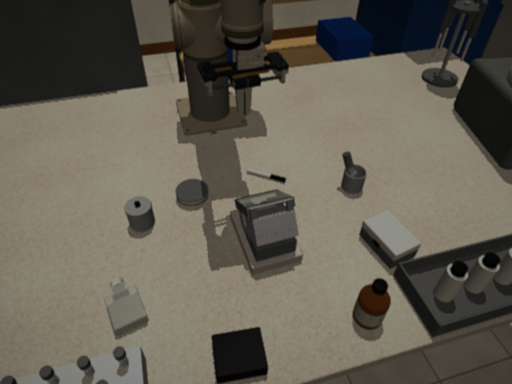

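View pics/top16.png

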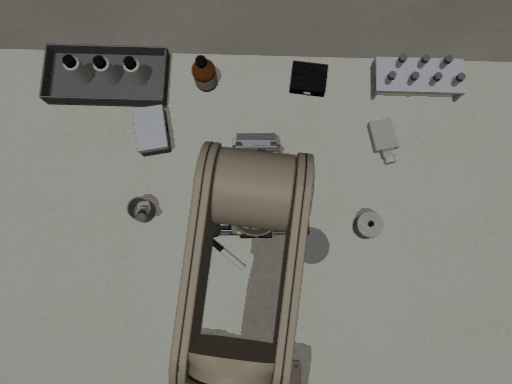

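```bash
python3 - <<'E'
from h import *
C=cur();p,d=bot.grab_frame("wrist");c=bot.calibration("wrist");K=c["mtx"];H=c["hand_eye"]
v,u=np.mgrid[0:384,0:512]
P=np.stack([(u-K[0,2])/K[0,0]*d,(v-K[1,2])/K[1,1]*d,d],-1)@H[:3,:3].T+H[:3,3]
W=P@C[:3,:3].T+C[:3,3]
cx,cy,cz=cradle();foot=np.array([.5925,.0155,.059])
Q=(W-foot)@np.stack([cx,cy,cz],1)
for x in np.arange(-.04,.085,.015):
    for yy in (-.052,-.03,0,.03,.052):
        k=(abs(Q[...,0]-x)<.004)&(abs(Q[...,1]-yy)<.004)&(Q[...,2]>.0)
        print(round(float(np.median(Q[k][:,2]))*1000,1) if k.sum() else None,end=' ')
    print(round(x,3))
cv2.imwrite("pics/wr17.png",p[...,::-1])
E
```

```text
66.7 67.3 67.3 67.3 67.6 -0.04
67.0 67.1 67.4 67.4 67.5 -0.025
66.9 67.2 67.9 67.2 67.5 -0.01
66.7 67.1 282.5 67.3 67.5 0.005
66.8 67.0 303.1 67.3 67.4 0.02
66.9 67.0 67.4 67.4 67.3 0.035
None None 343.9 None None 0.05
334.2 336.7 342.7 344.6 336.0 0.065
None 337.2 336.5 336.5 None 0.08
```

View pics/wr17.png

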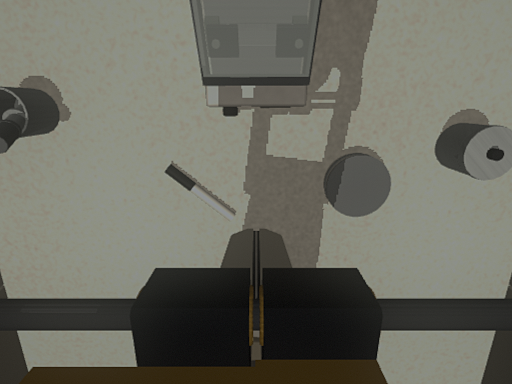

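The wrist depth shows the hood flat and parallel to the deck, at 67.3 mm from end to end, so it is shut. Marker, dishes, canister and beaker are in place. Handing in.

```bash
python3 -c "
from workcell import bot
print(bot.hand_in(), bot.get_obs()['t'])"
```

```text
the job is handed in; nothing more can be done
the job is handed in; nothing more can be done
```

The job is handed in after about 20.6 s of the 72 s allowed; no verdict was reported.

- **Rocking and pulling:** I held the tube by the cap and rocked it about its foot, 10° to the right and 11° to the left. Both shoes moved out about 7 mm. I then pulled it about 73 mm along its slant.
- **Beaker:** I lowered the tube into the beaker until its foot touched the floor (6.6 N), then released it.
- **Hood:** I pressed it down until it hit its stop, with about 41 N up and 20 N sideways on the closed fingertips.

**Last checks:**
- The wrist camera's depth shows the hood parallel to the deck within about 0.01 rad. Its height read 67.3 mm against the nominal 68.5 mm, which is within the calibration error.
- The tube stands in the upright beaker, leaning about 20–25° on the rim. I judged that angle by eye.
- The bystanders look where they were in the pictures; I didn't measure their positions again.
- The top camera's hood check failed because the arm blocked its view, so I ignored it and used the wrist camera.

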